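# Clip the spare relay module onto the panel rail

### The arm

A 7-joint arm with a two-finger parallel gripper is mounted at the origin on the work surface. World frame = base frame: x ahead of the robot, y to its left, z up, the work surface at z = 0. Lengths are in m, angles in rad, forces in N, time in s.
With the tool pointing down it reaches from about 0.425 to 1.025 m from the base axis. Payload 3.6 kg.
Tool frame: the origin (TCP) lies at the very end of the fingers, on their centre line; the grasp point (between the pads) lies 19 mm behind it (robot.grip_point_offset is the distance from the TCP to the grasp point, in m); z points along the fingers, x is the direction in which the jaws open and shut, and the axes are right-handed (so a half turn about z gives the same grasp; the last joint's range is limited). The gripper opens to 85 mm and grips with 20 to 120 N. Pads are 22 mm wide; open, the fingers measure 114 mm over their backs; the gripper's body (76 mm by 85 mm) begins 54 mm behind the grasp point. The pads swing forward as they close: fully open they stand 13 mm farther back than shut.
Start: joints at [1.085, 0.591, 0.048, 1.609, -0.033, 0.943, -0.034], TCP at [0.277, -0.67, 0.231] pointing down, gripper open.
Joint ranges: [-2.69, 2.69], [-0.47, 2.24], [-1.27, 1.36], [0.19, 2.51], [-1.53, 4.68], [0.08, 2.07], [-3.09, 3.09]. Speed limits (rad/s): [2.57, 2.57, 3.14, 3.14, 3.14, 3.14, 3.14].

### API

Orientations are given as a unit quaternion [w, x, y, z].
In Python, from workcell import robot gives the robot as it stands.
- The arm moves only by the tool send_rows, never from a script. Its argument "deltas" is a list of rows, each a list of 2 entries, a list of its own where there are three numbers: the shift along the tool's x, y, z in cm, then the turn, a rotation vector about the tool's x, y, z in degrees. A call has 1 to 8 rows; each row is the pose to reach, as a shift and turn from the pose measured when the call began, along the tool's axes at that moment; what a row does not reach only later rows make up. A row lasts 1/10 s, in which the tool goes at most 50 mm and 8.59 degrees, less where a joint would pass 70% of its speed; a pose out of reach is approached as far as the arm can. A call with a gripper value outside its range is refused whole. "claw" is the opening, from -1 (shut) to 1 (fully open), set as the call begins (left out, the last holds). The fingers move at their own pace and stop on an object; "squeeze" is the grip in N (left out, the last holds). Time passes only in rows, so rows that repeat a pose let the fingers close. It gives the time, the measured TCP pose, the force and the opening at its end, in the units of the state.
- robot.state(): the state, without advancing time (a new reading comes with each control period).
- robot.capture(name): name is "scene" or "top"; returns (picture, depth): 400x640x3 uint8, blue, green, red; 400x640 float32, m along the optical axis (not along the pixel's ray), 0 where there is no reading.
- robot.camera_params(name): a dict with "fx", "fy", "cx", "cy" (pixels), "origin" and "attitude" of the camera in the world. Camera axes: x right, y down, z forward; pixel columns grow to the right and rows downward; lengths in m; the calibration is good to about 2 mm. A picture is of the moment at which its call begins. camera_params takes no time and is no camera call.
- robot.job_done(): hands the job in, once; it reports no verdict.
Trained networks look in the newest picture that a camera, given by its name, has taken for a name from the list of things; names that differ only in an ending like _2 or _b are one class to them, and where a whole thing is asked for, a point or a joint stands for the part that bears it (a point fixed in the world has none). Each returns a list of dicts, best first, with "p" (0 to 1); they miss things now and then, are a little off and sometimes report something else, mostly with a low value. They report only what shows in the picture. A call takes as long as a camera call. They do not tell look-alikes from the thing itself.
- robot.recognise(target, camera): "xy" ([column, row] in pixels, amid what is visible of it).
The state is a dict: "t": time; "joint_positions": joint angles; "qd": joint speeds; "tau": joint torques, N m; "position": TCP position; "ee_rot": TCP orientation; "force": force on the tool from outside, world axes, zero at the start; "ft_torque": the same for the moment, N m; "grip_width": finger opening in m.
Only numpy, scipy, OpenCV 4.12 (cv2) and the standard library are available. Lean on these libraries where they do the work, as an engineer would, in place of code of your own. Each camera call takes 0.05 s, during which the arm holds its last target. There are 200 camera calls.

### The job

The jar tester's control panel is on the sloping service stand: fit the spare relay module (the plain, narrower stepped one, not the finned drive) onto its wide rail, in the free stretch between the power supply and the terminal blocks. Keep its foot swung well out while you hook its top lip over the rail's upper edge, then tilt it down until the foot clip snaps in behind the lower edge. It must end up standing close against the power supply (slide it along the rail if it does not), released, with everything else left where it is.

Things in the scene. Friction and masses are not known exactly. Their poses are not given: they have to be found in the camera images.
- rail: Wide grey metal top-hat rail, 75 mm wide, 25 mm deep, 310 mm long, fixed on the sloping panel. Origin: middle of its front face plane. x: up the slope to its upper edge (x = +37.5 mm; lower edge -37.5); y along it; z out, square to the panel, 35 deg off vertical. Flanges 3 mm thick (z = 0 to -3), 23 to 37.5 mm from the middle, free behind beyond 26 mm; open trough between them.
- module: Spare relay module: light grey stepped plastic case, 50 mm wide (y), 130 long (x = +-65), 85 high, 0.35 to 0.55 kg, loose, back down on the bench. Origin: centre of underside; x to its top end (lip), z out of its front. Mounted, its axes are parallel to the rail's, its seat plane (z = 15 mm) lies on the rail's front face and its origin is at rail x = 0 +-1, z = -15 mm.
- foot_clip (a joint): Travel (m) of the module's black sprung foot clip, 24 mm wide: 0 at rest, up to 0.0065 pushed out to module -x. Its nose reaches in to module x = -33.5 mm, top at z = 11.4 mm (behind the lower flange when mounted), with a 64 deg ramp below it down to x = -38, z = 1 mm. Spring 10.5 N at rest, 17 N at 4.5 mm; pressing the foot end onto the rail takes some 8 to 14 N there, then it snaps back.
- lip (a point): Inner tip of the rigid toe of the module's top lip, at module (32, 0, 11) mm, 44 mm wide. Slot above the toe: open to -x, 4 mm high (z = 11 to 15), 6.3 mm deep (leg face at x = 38.3). Leg and toe fill x = 32 to 45, z = 0 to 11 mm. Above the slot, for x over 28, the case is cut back to z = 23 mm: a slanting flange can enter with the module tilted 10 to 40 deg.
- foot (a point): Point on the module's seat plane near its foot, at module (-33, 0, 15) mm; it lies on the front face of the rail's lower flange when the module is clipped in. Clipped in, the module has about 1.5 mm of play across the rail and slides easily along it (some 2 to 8 N; smooth plastic on anodised metal).
- nose (a point): Centre of the front of the module's nose, at module (0, 0, 85) mm. The nose, x = +-26 mm, z = 47 to 85 mm, full width, can be gripped across x (52 mm wide); the shoulders on both sides of it, 39 mm long, have their tops at z = 47 mm.
- module_side (a point): Centre of the module's left side face (+y), at module (0, 25, 31) mm.
- psu_side (a point): On the power supply, a dark grey metal module of the same stepped shape clipped on the rail at its +y end (60 mm wide, 130 mm long, front 70 mm above the rail face): centre of its side face towards the free stretch, 16 mm above the rail face; axes parallel to the rail's. It holds firm on the rail up to some 80 N.
- terminals_side (a point): On the row of terminal blocks (80 mm wide, 46 mm high) clipped near the rail's -y end: centre of its side face towards the free stretch; axes parallel to the rail's. The free stretch between the two is 100 to 155 mm.
- stand: The grey steel service stand, fixed: holds the panel, 330 mm along the rail by 260 mm up the slope, at 35 deg. Origin: on the bench under the panel's centre; x level, towards the high side. Grey wiring ducts lie on the panel along the rail, 99 to 129 mm above and below its middle line, tops 17 mm beyond the rail's front face.
- drive: A bystander: the spare drive module, dark case with an aluminium finned block on top, 70 mm wide, 130 mm long, 87 mm high; back down on the bench. Origin: centre of underside.
- screwdriver: A bystander: screwdriver, 210 mm long, lying along its x. Origin under its middle.
- spanner: A bystander: spanner, 170 mm long, lying along its x. Origin under its middle.
- meter: A bystander: black hand multimeter, 150 x 78 x 36 mm. Origin: centre of underside.
- beaker: A bystander: glass beaker, 72 mm wide, 95 mm high. Origin: centre of its foot.
- sample: A bystander: clear sample bottle, 64 mm wide, 130 mm high. Origin: centre of its foot.
- tray: A bystander: shallow steel tray, 110 x 160 x 25 mm. Origin: centre of underside.
- bracket: A bystander: grey rail end bracket lying loose, 78 x 10 x 30 mm, long along its x. Origin: centre of underside.
There are look-alikes about, which are no part of the job. What is shaped like the module but green or pink is not meant.

How it is judged:
By the outcome, as a careful person would: the job done as asked, in the order asked, and still so for the second after the job is handed in, with the robot touching nothing.
It also fails if it takes over 50 s, if anything falls off the work surface, if the arm or the gripper's body presses on something with over 40 N, if the wrist force passes 120 N, or if a joint passes its speed limit or range.

## Working session

There is one attempt and no reset: what is moved stays moved. The work goes in short steps, Python scripts to look and compute and a tool call to move; the robot and the scene stay as the last step left them, time stands still between calls to the robot, and variables do not carry over. Pictures are saved under pics/ and viewed, about 8 in all and at most 12, crops included, and the job is handed in when it is done.

Besides the shell and the picture viewer there is one more tool, called after "Request:" as name(argument=value, ...), one argument or row to a line, values as JSON. send_rows: Moves the arm, as the interface text tells. Its arguments: {"type":"object","properties":{"deltas":{"type":"array"},"claw":{"type":"number"},"squeeze":{"type":"number"}},"required":["deltas"]}

```bash
ls; mkdir -p pics
cat > h.py <<'E'
import numpy as np, cv2
from workcell import robot
from scipy.spatial.transform import Rotation as R
def q2R(q): return R.from_quat([q[1],q[2],q[3],q[0]]).as_matrix()
def cam(n):
    c=robot.camera_params(n); a=np.array(c['attitude'],float)
    M=a if a.shape==(3,3) else q2R(a)
    return c,M,np.array(c['origin'])
def cloud(n,d):
    c,M,o=cam(n); v,u=np.mgrid[:d.shape[0],:d.shape[1]]
    P=np.stack([(u-c['cx'])/c['fx']*d,(v-c['cy'])/c['fy']*d,d],-1)
    W=P@M.T+o; W[d==0]=np.nan; return W
E
python3 - <<'E'
from h import *
for n in('scene','top'):
    p,d=robot.capture(n); cv2.imwrite(f'pics/{n}0.png',p); np.save(f'{n}0.npy',d)
    print(robot.camera_params(n))
    W=cloud(n,d)
    for t in('module','rail','drive','foot','nose','psu_side','terminals_side','stand'):
        for r in robot.recognise(t,n):
            x,y=map(int,r['xy']); print(n,t,r['xy'],round(r['p'],2),np.round(W[y,x],3))
print(robot.state())
E
```

```text
pics
{'fx': 466.050169876685, 'fy': 466.050169876685, 'cx': 311.23196424058654, 'cy': 201.52436526907795, 'origin': array([ 1.00479669, -0.65266814,  1.13137682]), 'attitude': array([-0.29357266,  0.89215884,  0.32675646, -0.10534664])}
scene module [142.8, 254.7] 0.93 [ 0.276 -0.468  0.068]
scene module [313.7, 252.9] 0.89 [ 0.619 -0.182  0.085]
scene module [309.6, 120.0] 0.63 [0.273 0.21  0.049]
scene rail [365.3, 161.3] 0.91 [0.539 0.154 0.089]
scene drive [269.8, 220.4] 0.68 [ 0.465 -0.184  0.087]
scene drive [285.2, 193.6] 0.42 [ 0.399 -0.05   0.017]
scene foot [142.0, 251.1] 0.95 [ 0.281 -0.465  0.085]
scene foot [317.9, 249.0] 0.79 [ 0.621 -0.168  0.083]
scene foot [315.0, 116.9] 0.69 [0.295 0.213 0.078]
scene foot [399.8, 263.0] 0.5 [ 0.793 -0.025  0.012]
scene foot [365.4, 161.5] 0.25 [0.539 0.154 0.089]
scene nose [313.4, 118.7] 0.98 [0.284 0.218 0.059]
scene nose [141.0, 253.5] 0.79 [ 0.278 -0.469  0.077]
scene nose [317.9, 252.6] 0.74 [ 0.621 -0.169  0.069]
scene nose [363.2, 162.3] 0.61 [0.577 0.077 0.179]
scene psu_side [351.1, 175.8] 0.92 [0.575 0.028 0.167]
scene ter
[... 1525 characters left out ...]
5 0.132]
{'t': 0.9, 'joint_positions': array([ 1.0855176 ,  0.59116139,  0.04840102,  1.60850516, -0.03333746,
        0.9426748 , -0.03371349]), 'qd': array([-0.00135573,  0.00051387, -0.00120306, -0.00095407, -0.0009268 ,
       -0.00203105,  0.00063848]), 'tau': array([-3.06163447e-04, -5.48624003e+01,  1.54590458e+00, -1.98543155e+01,
        9.28198511e-03,  1.50092415e-03,  5.74970684e-06]), 'position': array([ 0.27684406, -0.6700724 ,  0.2313284 ]), 'ee_rot': array([ 1.26547528e-05,  8.31212899e-01, -5.55954239e-01,  2.60284465e-05]), 'force': array([-0.69362809, -0.47019622,  0.79943871]), 'ft_torque': array([ 0.01757422,  0.04451014, -0.01679791]), 'grip_width': 0.08537644427801416}
```

View pictures.

View pics/scene0.png

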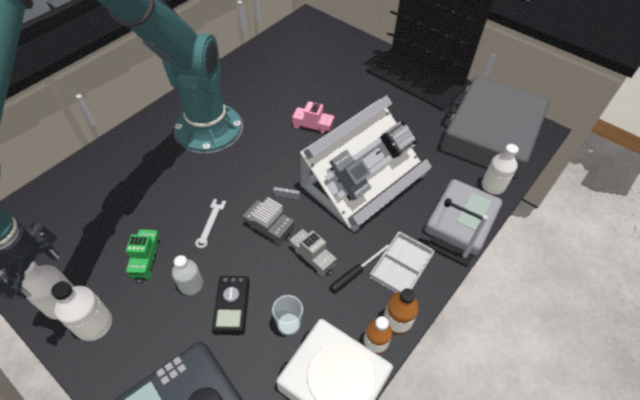

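View pics/top0.png

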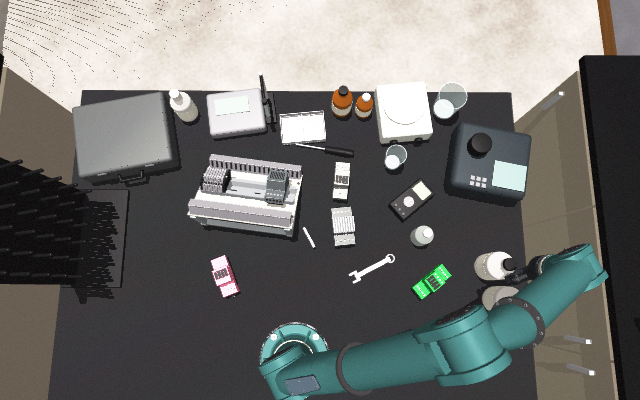

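Candidates shaped like the module are the light grey one at scene (313,250)/top (341,180), the finned drive at (268,218)/(343,227), the green one at (142,253)/(431,282), and the pink one at (313,118)/(224,276). I choose the grey one and check it in a crop.

Run:
```python
from h import *
s=cv2.imread('pics/scene0.png'); t=cv2.imread('pics/top0.png')
a=cv2.resize(s[85:285,240:440],(600,600),interpolation=cv2.INTER_CUBIC); cv2.imwrite('pics/c1.png',a)
b=cv2.resize(t[145:255,180:360],None,fx=4.4,fy=4.4,interpolation=cv2.INTER_CUBIC); cv2.imwrite('pics/c2.png',b)
# panel slope: normals histogram in the stand box
for n in('scene','top'):
    W=cloud(n,np.load(n+'0.npy')).reshape(-1,3)
    W=W[np.isfinite(W).all(1)]
    m=(abs(W[:,0]-.57)<.2)&(abs(W[:,1]-.16)<.22)&(W[:,2]>.03); Q=W[m]
    rng=np.random.default_rng(0); best=0
    for _ in range(3000):
        p=Q[rng.choice(len(Q),3,replace=False)]; nn=np.cross(p[1]-p[0],p[2]-p[0]); l=np.linalg.norm(nn)
        if l<1e-4: continue
        nn/=l; nn*=np.sign(nn[2])
        if abs(nn[2]-np.cos(np.radians(35)))>.04: continue
        k=(abs((Q-p[0])@nn)<.002).sum()
        if k>best: best,bn,bp=k,nn,p[0]
    I=Q[abs((Q-bp)@bn)<.003]; c=I.mean(0); bn=np.linalg.svd(I-c)[2][2]; bn*=np.sign(bn[2])
    print(n,best,len(Q),bn,np.degrees(np.arccos(bn[2])),np.degrees(np.arctan2(bn[1],bn[0])),c)
    h=(Q-c)@bn; print(np.histogram(h,bins=np.arange(-.02,.14,.004)))
    # module
    m=(abs(W[:,0]-.6)<.09)&(abs(W[:,1]+.155)<.07)&(W[:,2]>.075)&(W[:,2]<.095)
    M=W[m]; r=cv2.minAreaRect((M[:,:2]*1000).astype(np.float32)); print('nose',len(M),M.mean(0),r)
    m=(abs(W[:,0]-.6)<.1)&(abs(W[:,1]+.155)<.08)&(W[:,2]>.035)&(W[:,2]<.095)
    r=cv2.minAreaRect((W[m][:,:2]*1000).astype(np.float32)); print('module',m.sum(),r)
```

```text
scene 2172 9184 [ 0.56945868 -0.07299787  0.81877233] 35.03791285200446 -7.304804336398104 [0.53696208 0.1472377  0.09178407]
(array([  16,   13,    9,  349, 1897, 1589,  282,   60,   55,   60,  220,
        257,  124,  117,  657, 1168,  276,  118,  404,  342,  103,   85,
        216,   77,   26,   35,   25,   85,  248,   56,    0,    0,    0,
          0,    0,    0,    0,    0,    0]), array([-0.02 , -0.016, -0.012, -0.008, -0.004,  0.   ,  0.004,  0.008,
        0.012,  0.016,  0.02 ,  0.024,  0.028,  0.032,  0.036,  0.04 ,
        0.044,  0.048,  0.052,  0.056,  0.06 ,  0.064,  0.068,  0.072,
        0.076,  0.08 ,  0.084,  0.088,  0.092,  0.096,  0.1  ,  0.104,
        0.108,  0.112,  0.116,  0.12 ,  0.124,  0.128,  0.132,  0.136]))
nose 355 [ 0.5987649  -0.15940871  0.0838714 ] ((597.68017578125, -158.22335815429688), (51.826778411865234, 53.156368255615234), 84.71527099609375)
module 1014 ((582.1585083007812, -157.85440063476562), (164.2003631591797, 64.66934204101562), 0.12610594928264618)
top 859 6586 [ 0.56872649 -0.06985314  0.81955519] 34.95970831805645 -7.002213616705795
[... 175 characters left out ...]
  46,
        39,  65, 151,  34,   0,   0,   0,   0,   0,   0,   0,   0,   0]), array([-0.02 , -0.016, -0.012, -0.008, -0.004,  0.   ,  0.004,  0.008,
        0.012,  0.016,  0.02 ,  0.024,  0.028,  0.032,  0.036,  0.04 ,
        0.044,  0.048,  0.052,  0.056,  0.06 ,  0.064,  0.068,  0.072,
        0.076,  0.08 ,  0.084,  0.088,  0.092,  0.096,  0.1  ,  0.104,
        0.108,  0.112,  0.116,  0.12 ,  0.124,  0.128,  0.132,  0.136]))
nose 227 [ 0.59358265 -0.15531156  0.08551751] ((594.5501708984375, -155.59707641601562), (49.705501556396484, 53.428314208984375), 84.2552719116211)
module 540 ((581.3421020507812, -155.7896270751953), (157.56402587890625, 57.96481704711914), 0.5878258943557739)
```

View pics/c1.png

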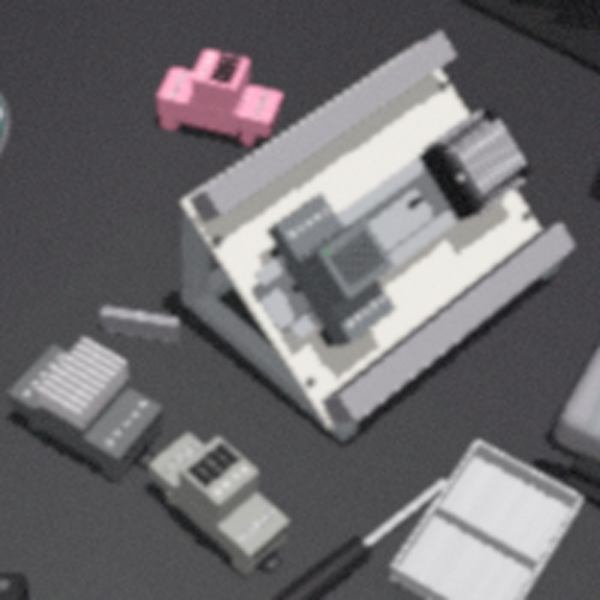

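View pics/c2.png

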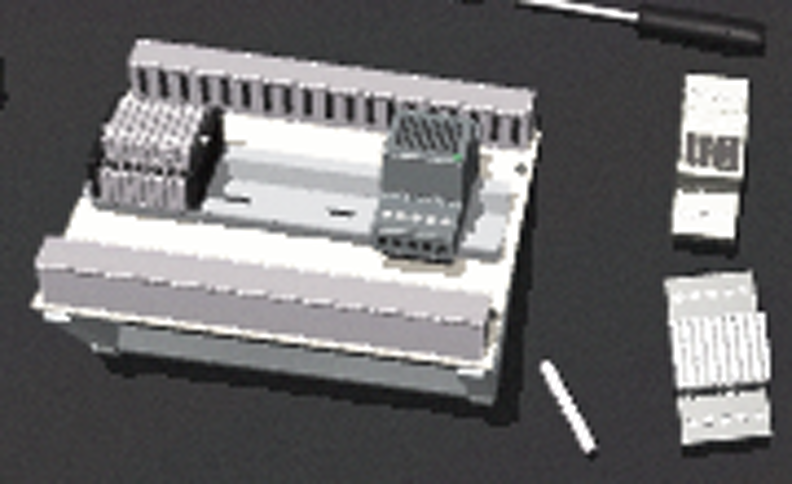

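```bash
cat >> h.py <<'E'
def frame(yaw=-7.15,t=35.):
    a,t=np.radians(yaw),np.radians(t)
    z=np.array([np.cos(a)*np.sin(t),np.sin(a)*np.sin(t),np.cos(t)])
    x=np.array([-np.cos(a)*np.cos(t),-np.sin(a)*np.cos(t),np.sin(t)])
    return np.stack([x,np.cross(z,x),z],1)   # columns
E
python3 - <<'E'
from h import *
F=frame()
for n in('scene','top'):
    ds=[np.load(n+'0.npy')]; 
    for _ in range(3): p,d=robot.capture(n); ds.append(d)
    D=np.median(ds,0).astype(np.float32); np.save(n+'1.npy',D)
    W=cloud(n,D); S=W.reshape(-1,3); S=S[np.isfinite(S).all(1)]
    Q=S[(abs(S[:,0]-.57)<.22)&(abs(S[:,1]-.16)<.22)&(S[:,2]>.03)]@F
    # panel offset: guess, and duct tops
    X,Y,H=Q.T
    hp=np.median(H[abs(H-np.median(np.r_[H[(abs(H-H.mean())<.2)]]))<1])
    hh,e=np.histogram(H,bins=np.arange(H.min(),H.max(),.001)); 
    sm=np.convolve(hh,np.ones(3),'same'); top=np.argsort(sm)[::-1][:25]; print(n,sorted([(round(e[i]*1000+.5),int(sm[i])) for i in top]))
    np.save(n+'Q.npy',Q)
    M=S[(abs(S[:,0]-.59)<.06)&(abs(S[:,1]+.157)<.05)&(abs(S[:,2]-.085)<.008)]
    c=M[:,:2]; k=cv2.minAreaRect((c*1000).astype(np.float32)); print('nose',k,'z',np.median(M[:,2]))
    # bbox mins at various yaws by percentile
    for yaw in range(-10,3,2):
        a=np.radians(yaw); u=c@[np.cos(a),np.sin(a)]; v=c@[-np.sin(a),np.cos(a)]
        print(yaw,np.round(np.diff(np.percentile(u,[2,98]))*1000,1),np.round(np.diff(np.percentile(v,[2,98]))*1000,1),end=' ; ')
    print()
s=cv2.imread('pics/scene0.png'); t=cv2.imread('pics/top0.png')
a=cv2.resize(s[222:278,285:341],(396,396),interpolation=cv2.INTER_CUBIC)
b=cv2.resize(t[155:211,312:368],(396,396),interpolation=cv2.INTER_CUBIC)
cv2.imwrite('pics/c3.png',np.hstack([a,b]))
E
```

```text
scene [(366, 411), (367, 1174), (368, 2059), (369, 2589), (370, 2353), (371, 1693), (372, 1023), (373, 567), (374, 289), (393, 267), (394, 339), (395, 296), (408, 269), (409, 706), (410, 1239), (411, 1507), (412, 1280), (413, 760), (414, 329), (424, 387), (425, 536), (426, 519), (427, 352), (463, 303), (464, 339)]
nose ((597.0816040039062, -157.48611450195312), (50.67613220214844, 52.54779052734375), 84.14656066894531) z 0.08443719617741663
-10 [50.] [48.1] ; -8 [49.5] [48.1] ; -6 [49.9] [48.5] ; -4 [50.4] [48.5] ; -2 [50.6] [48.4] ; 0 [50.7] [48.2] ; 2 [51.4] [48.6] ; 
top [(368, 386), (369, 698), (370, 953), (371, 960), (372, 779), (373, 544), (374, 386), (375, 283), (376, 228), (378, 206), (393, 244), (394, 325), (395, 381), (396, 350), (397, 262), (409, 212), (410, 425), (411, 777), (412, 1013), (413, 935), (414, 610), (415, 278), (426, 215), (427, 226), (465, 207)]
nose ((595.0579833984375, -155.59896850585938), (49.60395431518555, 52.22910690307617), 84.1750717163086) z 0.08545090918869969
-10 [50.1] [47.9] ; -8 [49.9] [47.9] ; -6 [49.9] [47.9] ; -4 [50.3] [48.1] ; -2 [51.1] [48.7] ; 0 [51.8] [49.4] ; 2 [52.3] [50.2] ;
```

View pics/c3.png

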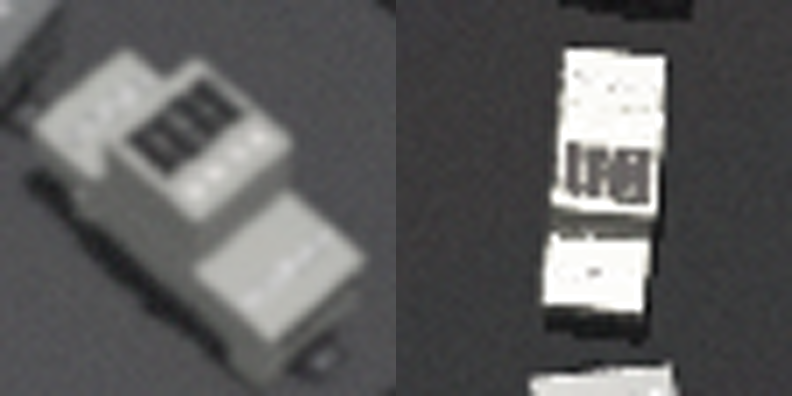

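Run:
```python
from h import *
for n,h in(('scene',.3942),('top',.3954)):
    X,Y,H=np.load(n+'Q.npy').T; Z=H-h
    def seg(m,A,name,pc=(1,99)): print(n,name,m.sum(),np.round(np.percentile(A[m],pc)*1000,1))
    d=abs(Z-.017)<.003
    mx=np.median(X[d]); up=d&(X>mx); lo=d&(X<mx)
    print(np.round(np.histogram(X[d],bins=np.arange(-.5,.0,.01))[0]))
    r=abs(Z)<.003
    print('rail',np.histogram(X[r],bins=np.arange(-.5,.0,.01))[0])
    for lo_,hi_ in((-.5,-.0),):
        pass
    np.set_printoptions(linewidth=200)
    print('rangeX',X.min(),X.max())
    pf=abs(Z-.070)<.004; print('psu front Y',np.round(np.percentile(Y[pf],[2,98]),4),'X',np.round(np.percentile(X[pf],[2,98]),4))
    tb=abs(Z-.046)<.004; print('46mm: Y hist',np.histogram(Y[tb],bins=np.arange(-.32,.1,.01)))
    print('46mm X',np.round(np.percentile(X[tb&(Y<np.percentile(Y[pf],2)-.09)],[2,50,98]),4))
    # rail face in the free stretch
    ymin=np.percentile(Y[pf],2)-.07; f=r&(Y<np.percentile(Y[pf],2)-.015)&(Y>ymin); print('free rail X',np.sort(np.round(X[f],3))[::max(1,f.sum()//40)])
```

```text
[308 314 294   2   0   0   3   3   5   8   8   9  10   8  10   8   9   4
   3   2   0   0  97 324 325 229   0   0   0   0   0   0   0   0   0   0
   0   0   0   0   0   0   0   0   0   0   0   0   0]
rail [  4   3  39   0   0   0   2   3   3 113  69   1   3   0   2 138  87   2
   0   0   0   0   0   3   4   2   0   0   0   0   0   0   0   0   0   0
   0   0   0   0   0   0   0   0   0   0   0   0   0]
rangeX -0.6118468534050588 -0.14417858895706903
psu front Y [-0.391  -0.0956] X [-0.5895 -0.3465]
46mm: Y hist (array([51, 48, 26,  0,  0,  0,  0,  0,  0,  0,  0,  0,  0,  0,  0,  0,  1,  1,  1,  1,  0,  1, 27,  0,  0,  0,  0,  0,  0,  0,  0,  0,  0,  0,  0,  0,  0,  0,  0,  0,  0]), array([-3.20000000e-01, -3.10000000e-01, -3.00000000e-01, -2.90000000e-01, -2.80000000e-01, -2.70000000e-01, -2.60000000e-01, -2.50000000e-01, -2.40000000e-01, -2.30000000e-01, -2.20000000e-01,
       -2.10000000e-01, -2.00000000e-01, -1.90000000e-01, -1.80000000e-01, -1.70000000e-01, -1.60000000e-01, -1.50000000e-01, -1.40000000e-01, -1.30000000e-01, -1.20000000e-01, -1.10000000e-01,
       -1.00000000e-01
[... 321 characters left out ...]
00000e-02]))Traceback (most recent call last):
  File "<stdin>", line 16, in <module>
    return _quantile_unchecked(
        a, q, axis, out, overwrite_input, method, keepdims, weights)
    return _ureduce(a,
                    func=_quantile_ureduce_func,
    ...<5 lines>...
                    overwrite_input=overwrite_input,
                    method=method)
    r = func(a, **kwargs)
    result = _quantile(arr,
                       quantiles=q,
    ...<2 lines>...
                       out=out,
                       weights=wgt)
    slices_having_nans = np.isnan(arr[-1, ...])
                                  ~~~^^^^^^^^^
IndexError: index -1 is out of bounds for axis 0 with size 0
```

Run:
```python
from h import *
np.set_printoptions(linewidth=220)
for n,h in(('scene',.3942),('top',.3954)):
    X,Y,H=np.load(n+'Q.npy').T; Z=H-h; X=(X+.383)*1000
    m=abs(X)<160; X,Y,Z=X[m],Y[m],Z[m]
    g=(Y>-.31)&(Y<-.03)
    pf=(abs(Z-.070)<.004)&(Y>-.2)&(abs(X)<60); print(n,'psu front Y',np.round(np.percentile(Y[pf],[1,99]),4),'X',np.round(np.percentile(X[pf],[1,99]),1))
    tb=(abs(Z-.046)<.004)&(Y<-.17)&(abs(X)<60); print('terminals Y',np.round(np.percentile(Y[tb],[1,50,97,99]),4),'X',np.round(np.percentile(X[tb],[1,99]),1))
    d=g&(abs(Z-.017)<.003)
    for s in(1,-1):
        k=d&(s*X>80)&(s*X<150); hh,e=np.histogram(X[k],bins=np.arange(s*115-22,s*115+23,1)); print('duct',s,e[0],hh)
    r=(abs(Z)<.003)&(Y<-.14)&(Y>-.21)
    for a in(20,-45): hh,e=np.histogram(X[r],bins=np.arange(a,a+26,1)); print('rail',e[0],hh)
    # panel/rail ends in Y
    p=(abs(Z+.025)<.003)&(abs(X)>45)&(abs(X)<95); print('panel Y',np.percentile(Y[p],[.5,99.5]))
    k=(Z>.02)&(Z<.065)&(abs(X)<20)&(Y>-.16); print('psu side-ish Y min',np.round(np.percentile(Y[k],[1,5,20]),4))
```

```text
scene psu front Y [-0.1549 -0.0954] X [-13.5  37.2]
terminals Y [-0.3604 -0.3267 -0.2975 -0.2967] X [-13.9  35. ]
duct 1 93 [ 0  0  0  0  0  0  0  0  0  0  0  0  0  0  0  0  3 18 26 26 25 26 25 26 26 27 25 25 27 26 26 24 26 26 25 26 28 26 25 25 27 26 26 26]
duct -1 -137 [ 0  0  0  0  0  0  0  0  0  0  0  0  0  0  0  0  0  1  5 14 23 23 27 26 22 25 27 26 24 25 27 26 23 23 31 21 27 25 23 26 26 21 29 22]
rail 20 [0 0 0 0 0 0 0 0 0 0 0 0 0 0 3 4 5 2 5 4 3 3 4 3 4]
rail -45 [0 0 0 0 0 0 0 0 0 0 0 0 0 0 0 0 0 0 0 4 1 1 1 1 2]
panel Y [-0.38598232 -0.05745241]
psu side-ish Y min [-0.113  -0.1024 -0.0968]
top psu front Y [-0.1561 -0.0975] X [-10.5  40.6]
terminals Y [-0.3617 -0.3302 -0.2997 -0.2992] X [-11.6  38.5]
duct 1 93 [ 0  0  0  0  0  0  0  0  0  0  0  0  0  0  0  0  0  1  2 10 15 14 14 12 20 19 14 28 19 18 15 19 14 27 14 21 14 11 18 24 23 16 10 21]
duct -1 -137 [ 0  0  0  0  0  0  0  0  0  0  0  0  0  0  0  0  0  0  0  1  2  5  9  9  8 14 15  8 12 16  9 13 15 11 17  8 13 14 14 10 13 15 13 14]
rail 20 [0 0 0 0 0 0 0 0 0 0 0 0 0 0 0 0 1 3 3 4 4 4 2 4 3]
rail -45 [0 0 0 0 0 0 0 0 0 0 0 0 0 0 0 0 0 0 0 1 2 1 1 4 2]
panel Y [-0.38624463 -0.05949753]
psu side-ish Y min [-0.0978 -0.0977 -0.0975]
```

```bash
cat >> h.py <<'E'
T=np.diag([-1.,1,-1])
ZT=.052                      # TCP height in module frame
RAIL=np.array([-.3713,-.1555,.3948])   # in F axes: middle X, psu face Y, face H
def modbench(yaw=-5.85):
    a=np.radians(yaw); x=np.array([-np.cos(a),-np.sin(a),0]); z=np.array([0,0,1.]); return np.stack([x,np.cross(z,x),z],1)
def modrail(th):             # foot swung out by th deg
    t=np.radians(th); return frame()@np.array([[np.cos(t),0,np.sin(t)],[0,1,0],[-np.sin(t),0,np.cos(t)]])
def delta(Rm,porig,show=True):
    """tool shift cm / turn deg from current pose so that module origin is at porig with attitude Rm"""
    s=robot.state(); Rc=q2R(s['ee_rot']); pt=porig+Rm@[0,0,ZT]
    d=Rc.T@(pt-s['position'])*100; r=np.degrees(R.from_matrix(Rc.T@Rm@T).as_rotvec())
    if show: print(np.round(d,2),np.round(r,2))
    return d,r
def toe_at(th,x,y,z):        # module origin such that toe is at rail (x,z), module +y side at gap y from psu
    Rm=modrail(th); o=frame()@(RAIL+[x,-.025-y,z]); return Rm,o-Rm@[.032,0,.011]
E
python3 - <<'E'
from h import *
s=robot.state(); print(s['t'],s['position'])
delta(modbench(),np.array([.596,-.1565,.10]))
W=cloud('top',np.load('top1.npy')).reshape(-1,3); W=W[np.isfinite(W).all(1)]
m=(abs(W[:,0]-.25)<.12)&(abs(W[:,1]+.58)<.12); print('z around start',np.percentile(W[m][:,2],[50,75,90]))
Rm,o=toe_at(25,.06,.008,.04); print('hook pre tcp',o+Rm@[0,0,ZT])
for r in robot.recognise('lip','scene')[:4]+robot.recognise('foot_clip','scene')[:4]: print(r)
E
```

```text
1.2 [ 0.27683694 -0.67006224  0.23129911]
[-35.28 -49.11   7.93] [  0.    0.  -61.7]
z around start [0.1545081  0.62015989 0.69685883]
hook pre tcp [0.56226586 0.11944507 0.21243334]
{'xy': [313.1, 117.9], 'p': 0.91}
{'xy': [313.4, 254.0], 'p': 0.68}
{'xy': [140.2, 251.8], 'p': 0.68}
{'xy': [366.7, 161.5], 'p': 0.49}
{'xy': [138.5, 278.1], 'p': 0.37}
```

Request:
send_rows(
  deltas=[
    [[0, 0, -5], [0, 0, 0]],
    [[0, 0, -10], [0, 0, -5]],
    [[-3, -4, -10], [0, 0, -13]],
    [[-6, -8, -10], [0, 0, -21]],
    [[-9, -12.5, -9], [0, 0, -30]],
    [[-12, -16.5, -8], [0, 0, -38]],
    [[-15, -21, -6], [0, 0, -46]],
    [[-18, -25, -5], [0, 0, -54]],
  ],
  claw=1,
  squeeze=60,
)

```text
t: 2.1
position: [0.4324, -0.4187, 0.2841]
ee_rot: [0.0, 0.993, -0.115, 0.0]
force: [0.6, -0.0, -0.6]
grip_width: 0.0853
```

Run:
```python
from h import *
s=robot.state(); print(s['t'],s['position'],s['force'],s['joint_positions'])
delta(modbench(),np.array([.596,-.1565,.10]))
```

```text
2.1 [ 0.43237862 -0.41866742  0.2841328 ] [ 0.63111469 -0.02419853 -0.55848529] [ 0.86427665  0.38689662 -0.22895694  1.83522648  0.10728138  0.93106601
  0.35636849]
[  9.92 -29.27  13.2 ] [ 0.02 -0.01 -7.4 ]
```

Request:
send_rows(
  deltas=[
    [[1.6, -4.7, 2], [0, 0, -3]],
    [[3.2, -9.4, 4], [0, 0, -7.4]],
    [[4.8, -14.1, 6], [0, 0, -7.4]],
    [[6.4, -18.8, 8], [0, 0, -7.4]],
    [[8, -23.5, 10], [0, 0, -7.4]],
    [[9.6, -28, 12], [0, 0, -7.4]],
    [[9.9, -29.3, 13.2], [0, 0, -7.4]],
    [[9.9, -29.3, 13.2], [0, 0, -7.4]],
  ],
)

```text
t: 2.9
position: [0.5976, -0.1484, 0.1499]
ee_rot: [-0.002, 0.999, -0.046, -0.001]
force: [0.6, 0.2, 0.6]
grip_width: 0.0854
```

Run:
```python
from h import *
s=robot.state(); print(s['t'],s['position'],s['force'])
delta(modbench(),np.array([.596,-.1565,.0]))
p,d=robot.capture('scene'); b,_=robot.capture('top')
a=cv2.resize(p[150:290,250:390],(560,560)); cv2.imwrite('pics/h1.png',a)
```

```text
2.9 [ 0.59755836 -0.14840164  0.14988615] [0.60914406 0.16223647 0.56529364]
[-0.06  0.87  9.78] [-0.26  0.1   0.57]
```

View pics/h1.png

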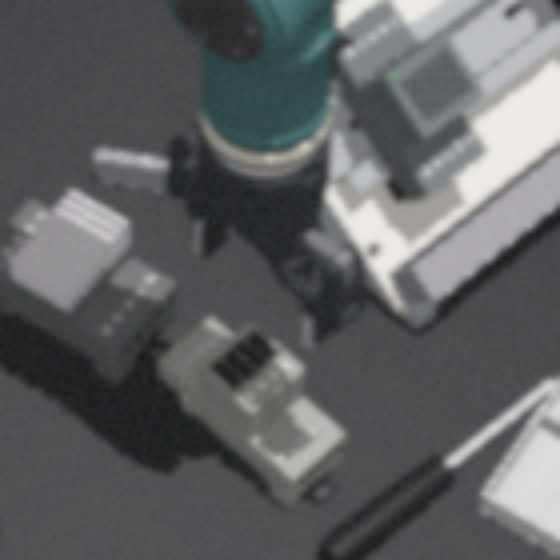

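The picture shows the gripper above the grey module, with its jaws along the module's length. The black foot clip is at crop (320,490), the far +x end, so the lip faces the robot as needed.

Request:
send_rows(
  deltas=[
    [[0, 0.9, 2], [-0.3, 0.1, 0.6]],
    [[-0.1, 0.9, 5], [-0.3, 0.1, 0.6]],
    [[-0.1, 0.9, 8], [-0.3, 0.1, 0.6]],
    [[-0.1, 0.9, 9.8], [-0.3, 0.1, 0.6]],
    [[-0.1, 0.9, 9.8], [-0.3, 0.1, 0.6]],
    [[-0.1, 0.9, 9.8], [-0.3, 0.1, 0.6]],
  ],
)

```text
t: 3.6
position: [0.5939, -0.1661, 0.0543]
ee_rot: [0.003, 0.998, -0.056, 0.001]
force: [-0.4, -0.2, 0.6]
grip_width: 0.0854
```

Request:
send_rows(
  deltas=[
    [[0, 0, 0], [0, 0, 0]],
    [[0, 0, 0], [0, 0, 0]],
    [[0, 0, 0], [0, 0, 0]],
    [[0, 0, 0], [0, 0, 0]],
    [[0, 0, 0], [0, 0, 0]],
    [[0, 0, 0], [0, 0, 0]],
    [[0, 0, 0], [0, 0, 0]],
  ],
  claw=-1,
  squeeze=70,
)

```text
t: 4.3
position: [0.595, -0.167, 0.0562]
ee_rot: [0.004, 0.998, -0.057, 0.002]
force: [-0.9, -1.0, 6.1]
grip_width: 0.051
```

Run:
```python
from h import *
s=robot.state(); print(s['t'],s['position'],s['force'],s['ft_torque'],s['grip_width'])
delta(modbench(),np.array([.596,-.1565,.0]))
```

```text
4.3 [ 0.59497092 -0.1670237   0.05623407] [-0.86345549 -0.96753813  6.13302434] [-0.1365012   0.25322049  0.01798712] 0.05104425491145188
[-0.02 -1.06  0.41] [ 0.46 -0.23 -0.63]
```

```bash
cat >> h.py <<'E'
import os
if os.path.exists('G.npy'): GR,GP=np.load('G.npy')[:,:3],np.load('G.npy')[:,3]
def delta2(Rm,o,show=True):
    s=robot.state(); Rc=q2R(s['ee_rot']); Rt=Rm@GR.T; pt=o-Rt@GP
    d=Rc.T@(pt-s['position'])*100; r=np.degrees(R.from_matrix(Rc.T@Rt).as_rotvec())
    if show: print(np.round(d,2),np.round(r,2))
    return d,r
def modnow():
    s=robot.state(); Rc=q2R(s['ee_rot']); return Rc@GR, s['position']+Rc@GP
def railcoords():  # toe (x, gap to psu, z) mm, tilt
    Rm,o=modnow(); F=frame(); t=F.T@(o+Rm@[.032,0,.011])-RAIL; M=F.T@Rm
    e=R.from_matrix(M).as_euler('yxz',degrees=True)
    print('toe x %.1f gap %.1f z %.1f'%(t[0]*1e3,-t[1]*1e3-25,t[2]*1e3),'tilt,roll,yaw',np.round(e,2))
E
python3 - <<'E'
from h import *
s=robot.state(); Rc=q2R(s['ee_rot']); p=s['position']
yaw=np.degrees(np.arctan2(Rc[1,0],Rc[0,0])); print('yaw',yaw)
Rm=modbench(yaw); c=np.array([.596,-.1565]); rel=np.r_[c-p[:2],0]@Rm; print('rel in module',rel)
o=np.array([p[0],p[1],0])+Rm[:,1]*rel[1]; 
np.save('G.npy',np.c_[Rc.T@Rm,Rc.T@(o-p)]); print(np.load('G.npy'))
E
python3 - <<'E'
from h import *
railcoords()
Rm,o=toe_at(25,.06,.008,.06); print(o); delta2(Rm,o)
E
```

```text
yaw -6.478287967078427
rel in module [ 0.00016484 -0.01057261  0.        ]
[[-9.99991701e-01 -1.29286818e-17  4.07406756e-03 -2.29101396e-04]
 [ 3.23675796e-05  9.99968440e-01  7.94471631e-03 -1.10190446e-02]
 [-4.07393898e-03  7.94478224e-03 -9.99960141e-01  5.61478303e-02]]
toe x -96.7 gap -262.0 z -53.7 tilt,roll,yaw [35.    0.39  0.55]
[0.56468869 0.11914114 0.17760638]
[ -5.2  -26.88 -17.91] [  0.06 -10.     0.59]
```

Request:
send_rows(
  deltas=[
    [[0, 0, -1], [0, 0, 0]],
    [[0, 0, -4], [0, 0, 0]],
    [[0, 0, -8], [0, 0, 0]],
    [[0, 0, -12.5], [0, 0, 0]],
    [[0, 0, -17], [0, 0, 0]],
    [[0, -1, -20], [0, 0, 0]],
    [[-1, -4, -21], [0, -2, 0]],
    [[-1, -7, -21], [0, -4, 0]],
  ],
)

```text
t: 5.1
position: [0.5913, -0.0948, 0.2687]
ee_rot: [0.003, 0.998, -0.058, -0.032]
force: [0.4, 0.8, -4.8]
grip_width: 0.0509
```

Run:
```python
from h import *
s=robot.state(); print(s['t'],s['position'],s['force'],s['ft_torque'],s['grip_width'])
railcoords()
Rm,o=toe_at(25,.06,.008,.09); delta2(Rm,o)
```

```text
5.1 [ 0.59131098 -0.09483025  0.2686732 ] [ 0.44982873  0.84883008 -4.7557032 ] [-0.00243408 -0.1622547  -0.01991433] 0.050882749433516755
toe x 39.2 gap -190.8 z 113.3 tilt,roll,yaw [31.09  0.33  0.36]
[ -2.36 -19.87   1.09] [ 0.12 -6.1   0.43]
```

Request:
send_rows(
  deltas=[
    [[-0.5, -4.5, 0], [0, -2, 0]],
    [[-1, -9, 0], [0, -4, 0.2]],
    [[-1.6, -13.5, 0], [0, -6, 0.4]],
    [[-2.2, -18, 0.5], [0, -6, 0.4]],
    [[-2.4, -19.9, 1.1], [0.1, -6, 0.4]],
    [[-2.4, -19.9, 1.1], [0.1, -6, 0.4]],
    [[-2.4, -19.9, 1.1], [0.1, -6, 0.4]],
  ],
)

```text
t: 5.8
position: [0.5891, 0.1047, 0.2572]
ee_rot: [-0.0, 0.995, -0.061, -0.085]
force: [0.1, -0.2, -3.6]
grip_width: 0.0508
```

Run:
```python
from h import *
s=robot.state(); print(s['t'],s['position'],s['force'],s['ft_torque'],s['grip_width'],s['joint_positions'])
railcoords()
for a in((25,.031,.008,.010),(25,.031,.008,.000)):
    Rm,o=toe_at(*a); delta2(Rm,o)
```

```text
5.8 [0.58912799 0.10468036 0.25719813] [ 0.10144724 -0.20583065 -3.64879464] [-0.13657346 -0.33683659 -0.02945659] 0.05075434340188344 [ 0.01852695  0.49261817 -0.35113409  1.75742982  0.11596223  1.07990758
 -0.49261411]
toe x 60.5 gap 7.1 z 89.1 tilt,roll,yaw [25.06  0.15 -0.  ]
[-0.71 -0.16  8.42] [ 0.14 -0.06  0.06]
[-1.14 -0.17  9.32] [ 0.14 -0.06  0.06]
```

Request:
send_rows(
  deltas=[
    [[-0.2, -0.1, 3], [0.1, 0, 0]],
    [[-0.4, -0.1, 6], [0.1, 0, 0]],
    [[-0.7, -0.1, 8], [0.1, 0, 0]],
    [[-0.88, -0.15, 8.7], [0.1, 0, 0]],
    [[-0.88, -0.15, 8.78], [0.1, 0, 0]],
    [[-0.88, -0.15, 8.78], [0.1, 0, 0]],
    [[-0.88, -0.15, 8.78], [0.1, 0, 0]],
  ],
)

```text
t: 6.5
position: [0.5685, 0.1042, 0.1777]
ee_rot: [0.001, 0.995, -0.064, -0.083]
force: [-0.3, -3.9, 23.3]
grip_width: 0.0511
```

Run:
```python
from h import *
s=robot.state(); print(s['t'],s['force'],s['ft_torque'],frame().T@s['force'])
railcoords()
for n in('scene','top'):
    p,d=robot.capture(n)
    if n=='scene': a=p[85:235,260:460]
    else: b=p[145:245,170:310]
    railcoords()
cv2.imwrite('pics/h2.png',np.hstack([cv2.resize(a,(400,300)),cv2.resize(b,(400,300))]))
s=robot.state(); print(s['t'],frame().T@s['force'])
```

```text
6.5 [-0.29044162 -3.94542603 23.28284993] [-0.57534065  2.13225905  0.33894032] [13.18829316  3.95089572 19.18856927]
toe x 31.3 gap 4.2 z 12.3 tilt,roll,yaw [25.26  0.06 -0.29]
toe x 31.4 gap 4.2 z 12.3 tilt,roll,yaw [25.26  0.06 -0.29]
toe x 31.3 gap 4.2 z 12.3 tilt,roll,yaw [25.26  0.06 -0.29]
6.6 [13.9388931   3.71159637 18.93893277]
```

View pics/h2.png

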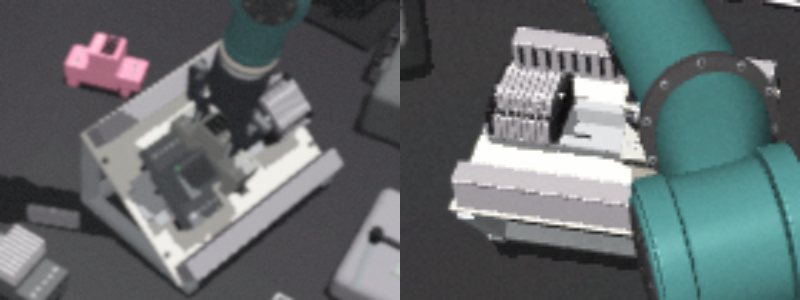

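The left view shows the grey module at about (215,140) beside the power supply, with the gripper above the free stretch. There is contact already: the bottom corner of the leg lies lower than the toe tip when tilted, so I back off.

Request:
send_rows(
  deltas=[
    [[0.2, 0, -0.5], [0, 0, 0]],
    [[0.6, -0.1, -1.3], [0, 0, 0]],
    [[0.6, -0.3, -1.3], [0, 0, 0.3]],
    [[0.6, -0.4, -1.3], [0, 0, 0.3]],
    [[0.6, -0.4, -1.3], [0, 0, 0.3]],
    [[0.6, -0.4, -1.3], [0, 0, 0.3]],
  ],
)

```text
t: 7.2
position: [0.5763, 0.1073, 0.1886]
ee_rot: [0.001, 0.994, -0.066, -0.084]
force: [-0.0, 0.8, -3.7]
grip_width: 0.0509
```

Run:
```python
from h import *
s=robot.state(); print(s['t'],s['force'],s['ft_torque'],s['grip_width'])
railcoords()
# where is the module now seen? nose/shoulder points in the module frame from the scene camera
Rm,o=modnow()
for n in('scene','top'):
    ds=[robot.capture(n)[1] for _ in range(3)]; W=cloud(n,np.median(ds,0)).reshape(-1,3); W=W[np.isfinite(W).all(1)]
    L=(W-o)@Rm*1000; np.save(n+'L.npy',L)
    m=(abs(L[:,0])<75)&(abs(L[:,1])<40)&(L[:,2]>5)&(L[:,2]<100); L=L[m]
    print(n,len(L))
    for a,b in((-66,-29),(29,66)):
        k=(L[:,0]>a)&(L[:,0]<b)&(abs(L[:,2]-47)<6); 
        if k.sum()>8: print('shoulder',a,k.sum(),'z',np.median(L[k,2]),'x',np.percentile(L[k,0],[2,98]),'y',np.percentile(L[k,1],[2,98]),'slope deg',np.degrees(np.polyfit(L[k,0],L[k,2],1)[0]))
    k=(abs(L[:,1]+25)<6)&(L[:,2]<75); print('left? side y=-25',k.sum(),np.median(L[k,1])); k=(abs(L[:,1]-25)<6); print('side y=25',k.sum(),np.median(L[k,1]))
railcoords()
```

```text
7.2 [-0.03778596  0.83538701 -3.70585354] [-0.11561212 -0.29580083 -0.00976511] 0.050895374218402824
toe x 31.7 gap 8.4 z 25.5 tilt,roll,yaw [ 2.517e+01 -2.000e-02 -5.500e-01]
scene 1084
shoulder -66 202 z 45.9719763092565 x [-64.47618714 -30.5550622 ] y [-23.83822234  26.07786207] slope deg 1.915314921574536
shoulder 29 118 z 48.496154564062174 x [30.7910558  64.03016713] y [-12.21247038  27.19811885] slope deg 0.8010062474540229
left? side y=-25 24 -21.586995774985418
side y=25 547 24.664156444525567
top 117
shoulder 29 61 z 50.054452376724754 x [33.11735253 65.61526821] y [-24.72799002  -1.10640853] slope deg -0.7758993444487525
left? side y=-25 26 -21.889853626652638
side y=25 0 nan
toe x 31.4 gap 8.5 z 26.4 tilt,roll,yaw [25.25 -0.06 -0.56]
  return _methods._mean(a, axis=axis, dtype=dtype,
  ret = ret.dtype.type(ret / rcount)
```

```bash
python3 - <<'E'
from h import *
a=np.radians(-1.4)  # lip side up = rotation about module +y by negative angle
Q=R.from_rotvec([0,a,0]).as_matrix()
c=np.array([0,-GP[1]*0,.075])
# new module frame expressed in old: p_old = c + Q (p_new - c)
GP2=GP+GR@(c-Q@c); GR2=GR@Q
np.save('G.npy',np.c_[GR2,GP2])
s=open('h.py').read().replace('-.1555,.3948','-.1555,.3940'); open('h.py','w').write(s)
E
python3 - <<'E'
from h import *
for n in('scene',):
    print('check'); 
railcoords()
for z in(.0185,.0165,.0145): delta2(*toe_at(25,.0239,.008,z))
print(frame().T@robot.state()['force'])
E
```

```text
check
toe x 33.2 gap 8.5 z 27.3 tilt,roll,yaw [23.85 -0.06 -0.56]
[0.38 0.02 1.13] [ 0.19  1.15 -0.52]
[0.29 0.01 1.31] [ 0.19  1.15 -0.52]
[0.21 0.01 1.49] [ 0.19  1.15 -0.52]
[-2.30634957  0.6525605  -1.87767454]
```

Request:
send_rows(
  deltas=[
    [[0.2, 0, 0.5], [0.2, 0.6, -0.3]],
    [[0.4, 0, 0.9], [0.2, 1.2, -0.5]],
    [[0.38, 0, 1.13], [0.2, 1.2, -0.5]],
    [[0.38, 0, 1.13], [0.2, 1.2, -0.5]],
    [[0.38, 0, 1.13], [0.2, 1.2, -0.5]],
    [[0.38, 0, 1.13], [0.2, 1.2, -0.5]],
  ],
  squeeze=110,
)

```text
t: 8.1
position: [0.579, 0.107, 0.1777]
ee_rot: [-0.001, 0.995, -0.062, -0.072]
force: [0.3, 0.5, -3.6]
grip_width: 0.0503
```

Run:
```python
from h import *
railcoords()
s=robot.state();print(s['t'],frame().T@s['force'],s['grip_width'])
for z in(.0165,.0155,.0145,.0135): delta2(*toe_at(25,.0239,.008,z))
```

```text
toe x 23.8 gap 8.3 z 18.7 tilt,roll,yaw [ 2.507e+01 -2.000e-02 -1.000e-02]
8.1 [-2.23951442 -0.49319431 -2.78667075] 0.05029739582630235
[-0.11  0.03  0.2 ] [-0.02 -0.07 -0.02]
[-0.15  0.03  0.29] [-0.02 -0.07 -0.02]
[-0.2   0.03  0.37] [-0.02 -0.07 -0.02]
[-0.24  0.03  0.46] [-0.02 -0.07 -0.02]
```

Tracking is accurate in free space, so I step down gently.

Request:
send_rows(
  deltas=[
    [[-0.06, 0, 0.1], [0, 0, 0]],
    [[-0.11, 0, 0.2], [0, 0, 0]],
    [[-0.13, 0, 0.25], [0, 0, 0]],
    [[-0.15, 0, 0.29], [0, 0, 0]],
    [[-0.15, 0, 0.29], [0, 0, 0]],
    [[-0.15, 0, 0.29], [0, 0, 0]],
  ],
)

```text
t: 8.7
position: [0.5775, 0.1072, 0.1752]
ee_rot: [-0.001, 0.995, -0.062, -0.072]
force: [0.3, -0.7, -2.9]
grip_width: 0.05
```

Run:
```python
from h import *
railcoords()
s=robot.state();print(s['t'],frame().T@s['force'],s['grip_width'])
```

```text
toe x 23.6 gap 8.3 z 15.8 tilt,roll,yaw [ 2.511e+01 -4.000e-02 -1.000e-02]
8.7 [-1.92354127  0.63278146 -2.16554864] 0.04997553290295153
```

Request:
send_rows(
  deltas=[
    [[-0.02, 0, 0.04], [0, 0, 0]],
    [[-0.04, 0, 0.09], [0, 0, 0]],
    [[-0.05, 0, 0.1], [0, 0, 0]],
    [[-0.06, 0, 0.13], [0, 0, 0]],
    [[-0.06, 0, 0.13], [0, 0, 0]],
    [[-0.06, 0, 0.13], [0, 0, 0]],
  ],
)

```text
t: 9.3
position: [0.5778, 0.1073, 0.1748]
ee_rot: [-0.001, 0.996, -0.062, -0.071]
force: [3.4, -1.9, 3.4]
grip_width: 0.05
```

Run:
```python
from h import *
railcoords()
s=robot.state();print(s['t'],frame().T@s['force'],s['ft_torque'])
```

```text
toe x 22.9 gap 8.5 z 15.6 tilt,roll,yaw [ 2.524e+01 -7.000e-02 -1.000e-02]
9.3 [-0.97481683  1.46089449  4.82114833] [-0.15666843 -0.47117744  0.0380049 ]
```

Run:
```python
from h import *
for a in((25,.024,.009,.022),(25,.046,.009,.022),(25,.046,.009,.008),(25,.046,.009,-.00415)): delta2(*toe_at(*a))
```

```text
[ 0.21 -0.05 -0.61] [-0.06 -0.24 -0.04]
[-1.75 -0.04 -1.6 ] [-0.06 -0.24 -0.04]
[-2.38 -0.05 -0.35] [-0.06 -0.24 -0.04]
[-2.93 -0.06  0.73] [-0.06 -0.24 -0.04]
```

Request:
send_rows(
  deltas=[
    [[0.2, 0, -0.6], [0, -0.2, 0]],
    [[-0.5, 0, -1.2], [0, -0.2, 0]],
    [[-1.75, 0, -1.6], [0, -0.2, 0]],
    [[-1.9, 0, -1.4], [0, -0.2, 0]],
    [[-2.2, -0.1, -0.8], [0, -0.2, 0]],
    [[-2.38, -0.1, -0.35], [0, -0.2, 0]],
    [[-2.38, -0.1, -0.35], [0, -0.2, 0]],
    [[-2.38, -0.1, -0.35], [0, -0.2, 0]],
  ],
)

```text
t: 10.1
position: [0.5549, 0.1111, 0.1811]
ee_rot: [-0.001, 0.995, -0.062, -0.073]
force: [0.3, -0.3, -3.6]
grip_width: 0.0503
```

Run:
```python
from h import *
railcoords()
s=robot.state();print(s['t'],frame().T@s['force'],s['ft_torque'])
for a in((25,.046,.009,-.00415),(25,.038,.009,-.00415),(25,.0345,.009,-.00415)): delta2(*toe_at(*a))
```

```text
toe x 45.8 gap 9.4 z 7.5 tilt,roll,yaw [ 2.5e+01 -6.0e-02 -2.0e-02]
10.1 [-2.37437856  0.25942053 -2.72378712] [-0.01726484 -0.29753524  0.04820727]
[-0.55  0.03  1.03] [-0.05 -0.   -0.04]
[0.17 0.03 1.39] [-0.05 -0.   -0.04]
[0.48 0.02 1.55] [-0.05 -0.   -0.04]
```

Request:
send_rows(
  deltas=[
    [[-0.2, 0, 0.4], [0, 0, 0]],
    [[-0.4, 0, 0.8], [0, 0, 0]],
    [[-0.55, 0, 1.03], [0, 0, 0]],
    [[-0.55, 0, 1.03], [0, 0, 0]],
    [[-0.2, 0, 1.2], [0, 0, 0]],
    [[0.17, 0, 1.39], [0, 0, 0]],
    [[0.17, 0, 1.39], [0, 0, 0]],
    [[0.17, 0, 1.39], [0, 0, 0]],
  ],
)

```text
t: 10.9
position: [0.5548, 0.1109, 0.167]
ee_rot: [-0.001, 0.995, -0.062, -0.073]
force: [0.7, -0.3, -3.6]
grip_width: 0.05
```

Run:
```python
from h import *
railcoords()
s=robot.state();print(s['t'],frame().T@s['force'],s['ft_torque'])
for a in((25,.0345,.009,-.00415),(25,.0317,.009,-.00415)): delta2(*toe_at(*a))
```

```text
toe x 37.8 gap 9.3 z -4.1 tilt,roll,yaw [24.99 -0.07 -0.03]
10.9 [-2.66017831  0.2046896  -2.48189231] [-0.07889009 -0.27077811 -0.014435  ]
[0.29 0.02 0.15] [-0.05  0.01 -0.06]
[0.54 0.02 0.27] [-0.05  0.01 -0.06]
```

No contact yet, so I slide in under the flange.

Request:
send_rows(
  deltas=[
    [[0.1, 0, 0.05], [0, 0, 0]],
    [[0.2, 0, 0.1], [0, 0, 0]],
    [[0.3, 0, 0.15], [0, 0, 0]],
    [[0.4, 0, 0.2], [0, 0, 0]],
    [[0.54, 0, 0.27], [0, 0, 0]],
    [[0.54, 0, 0.27], [0, 0, 0]],
    [[0.54, 0, 0.27], [0, 0, 0]],
  ],
)

```text
t: 11.6
position: [0.5597, 0.1103, 0.1635]
ee_rot: [-0.001, 0.995, -0.063, -0.073]
force: [-0.5, -0.7, -3.7]
grip_width: 0.0504
```

Run:
```python
from h import *
railcoords()
s=robot.state();print(s['t'],frame().T@s['force'],s['ft_torque'])
for a in((25,.0305,.009,-.0041),(15,.0317,.009,-.004),(8,.0318,.009,-.004)): delta2(*toe_at(*a))
```

```text
toe x 31.7 gap 9.2 z -4.1 tilt,roll,yaw [24.99 -0.08 -0.04]
11.6 [-1.78286147  0.75146051 -3.30189573] [-0.01712747 -0.24958639  0.01347702]
[0.11 0.02 0.05] [-0.05  0.01 -0.07]
[0.72 0.01 0.64] [-0.06 -9.99 -0.14]
[1.15 0.01 1.16] [ -0.06 -16.98  -0.2 ]
```

Request:
send_rows(
  deltas=[
    [[0.18, 0, 0.15], [0, -2.5, 0]],
    [[0.37, 0, 0.3], [0, -5, 0]],
    [[0.55, 0, 0.46], [0, -7.5, -0.1]],
    [[0.72, 0, 0.64], [0, -10, -0.1]],
    [[0.94, 0, 0.89], [0, -13.5, -0.2]],
    [[1.15, 0, 1.16], [0, -17, -0.2]],
    [[1.15, 0, 1.16], [0, -17, -0.2]],
    [[1.15, 0, 1.16], [0, -17, -0.2]],
  ],
)

```text
t: 12.4
position: [0.5701, 0.1089, 0.15]
ee_rot: [-0.01, 0.974, -0.06, -0.218]
force: [1.1, -0.0, -5.2]
grip_width: 0.05
```

Run:
```python
from h import *
railcoords()
s=robot.state();print(s['t'],frame().T@s['force'],s['ft_torque'],s['grip_width'])
for a in((5,.0318,.009,-.004),(2,.0319,.009,-.004),(0,.032,.009,-.004),(-3,.032,.009,-.004),(-3,.032,.009,-.006)): delta2(*toe_at(*a))
```

```text
toe x 30.8 gap 9.2 z -3.9 tilt,roll,yaw [ 8.16 -0.08  0.01]
12.4 [-3.90886167 -0.10400515 -3.6039283 ] [-0.21588609 -1.16696481 -0.17376735] 0.05000802604664148
[0.14 0.01 0.19] [-0.08 -3.16 -0.03]
[0.34 0.01 0.38] [-0.08 -6.16 -0.05]
[0.47 0.01 0.52] [-0.08 -8.16 -0.06]
[0.67 0.01 0.73] [ -0.08 -11.16  -0.09]
[0.64 0.01 0.93] [ -0.08 -11.16  -0.09]
```

Request:
send_rows(
  deltas=[
    [[0.14, 0, 0.19], [0, -3.2, 0]],
    [[0.24, 0, 0.29], [0, -4.7, 0]],
    [[0.34, 0, 0.4], [0, -6.2, 0]],
    [[0.42, 0, 0.5], [0, -7.4, 0]],
    [[0.5, 0, 0.6], [0, -8.5, 0]],
    [[0.55, 0, 0.68], [0, -9.5, 0]],
    [[0.55, 0, 0.68], [0, -9.5, 0]],
    [[0.55, 0, 0.68], [0, -9.5, 0]],
  ],
)

```text
t: 13.2
position: [0.5734, 0.1087, 0.1432]
ee_rot: [-0.015, 0.953, -0.058, -0.297]
force: [1.7, -0.6, 8.7]
grip_width: 0.0506
```

Run:
```python
from h import *
railcoords()
s=robot.state();print(s['t'],frame().T@s['force'],s['ft_torque'],s['grip_width'])
for a in((0,.032,.009,-.004),(-3,.032,.009,-.004),(-3,.032,.009,-.007)): delta2(*toe_at(*a))
```

```text
toe x 31.9 gap 9.4 z -2.7 tilt,roll,yaw [-1.19 -0.06  0.01]
13.2 [3.54334682 0.38049728 8.12862534] [-0.50187231 -1.28565783  0.07889028] 0.05060864541699343
[-0.11  0.03  0.06] [-0.06  1.19  0.02]
[0.12 0.03 0.24] [-0.06 -1.81 -0.  ]
[0.12 0.03 0.54] [-0.06 -1.81 -0.  ]
```

Request:
send_rows(
  deltas=[
    [[0.04, 0, 0.1], [0, 0, 0]],
    [[0.06, 0, 0.2], [0, -0.5, 0]],
    [[0.08, 0, 0.3], [0, -1, 0]],
    [[0.1, 0, 0.4], [0, -1.5, 0]],
    [[0.1, 0, 0.5], [0, -1.5, 0]],
    [[0.1, 0, 0.5], [0, -1.5, 0]],
  ],
)

```text
t: 13.8
position: [0.5732, 0.109, 0.143]
ee_rot: [-0.016, 0.95, -0.057, -0.307]
force: [-4.9, -3.1, 20.9]
grip_width: 0.0501
```

Run:
```python
from h import *
railcoords()
s=robot.state();print(s['t'],frame().T@s['force'],s['ft_torque'],s['grip_width'])
Rm,o=modnow()
F=frame(); M=F.T@Rm; q=F.T@(o+Rm@[-.033,0,.015])-RAIL; print('foot',np.round(q*1e3,1),'org',np.round((F.T@o-RAIL)*1e3,1))
for n in('scene','top'):
    ds=[robot.capture(n)[1] for _ in range(3)]; W=cloud(n,np.median(ds,0)).reshape(-1,3); W=W[np.isfinite(W).all(1)]
    L=(W-o)@Rm*1000; K=(W@F-RAIL)*1000
    for a,b in((-66,-29),(29,66)):
        k=(L[:,0]>a)&(L[:,0]<b)&(abs(L[:,2]-47)<6)&(abs(L[:,1])<24)
        if k.sum()>8: print(n,'shoulder',a,k.sum(),'modz %.1f railz %.1f'%(np.median(L[k,2]),np.median(K[k,2])),'slope',np.degrees(np.polyfit(K[k,0],K[k,2],1)[0]))
```

```text
toe x 32.9 gap 9.5 z -2.3 tilt,roll,yaw [-2.41  0.    0.13]
13.8 [15.63693243  3.69071956 14.5457187 ] [-0.83817073 -1.51889951  0.30571851] 0.0501451910603329
foot [-32.2 -34.6  -1. ] org [  1.4 -34.5 -14.6]
scene shoulder -66 106 modz 48.8 railz 32.1 slope 3.3663246667030977
scene shoulder 29 151 modz 46.4 railz 33.8 slope 0.770612431330714
top shoulder -66 11 modz 48.2 railz 30.9 slope -0.9928149273180815
top shoulder 29 127 modz 46.7 railz 34.2 slope -0.4586133391141485
```

Run:
```python
from h import *
for a in((-1,.032,.009,-.0035),(3,.032,.009,-.0035)): delta2(*toe_at(*a))
```

```text
[-0.02  0.05  0.04] [0.   1.4  0.14]
[-0.34  0.06 -0.18] [-0.    5.4   0.17]
```

Request:
send_rows(
  deltas=[
    [[0, 0, 0], [0, 0.7, 0]],
    [[0, 0, 0], [0, 1.4, 0]],
    [[-0.1, 0, -0.05], [0, 2.4, 0]],
    [[-0.2, 0, -0.1], [0, 3.6, 0]],
    [[-0.3, 0, -0.15], [0, 5, 0]],
    [[-0.34, 0, -0.18], [0, 5.4, 0]],
    [[-0.34, 0, -0.18], [0, 5.4, 0]],
  ],
)

```text
t: 14.8
position: [0.571, 0.1091, 0.1453]
ee_rot: [-0.014, 0.963, -0.059, -0.263]
force: [11.7, 0.8, -7.9]
grip_width: 0.0501
```

Run:
```python
from h import *
railcoords()
s=robot.state();print(s['t'],frame().T@s['force'],s['ft_torque'],s['grip_width'])
Rm,o=modnow(); F=frame(); print('org',np.round((F.T@o-RAIL)*1e3,1))
n='scene'; ds=[robot.capture(n)[1] for _ in range(3)]; W=cloud(n,np.median(ds,0)).reshape(-1,3); W=W[np.isfinite(W).all(1)]
K=(W@F-RAIL)*1000
for a,b in((-62,-32),(32,62)):
    k=(K[:,0]>a)&(K[:,0]<b)&(abs(K[:,2]-33)<7)&(abs(K[:,1]+34)<23); print(a,k.sum(),np.median(K[k,2]))
for a in((-1,.032,.009,-.0035),): delta2(*toe_at(*a))
```

```text
toe x 31.8 gap 9.4 z -4.5 tilt,roll,yaw [ 2.82 -0.09  0.06]
14.8 [-13.98101533  -2.28263588   0.15289319] [ 0.49705747  0.71305226 -0.21524504] 0.050099196862088316
org [ -0.7 -34.5 -13.9]
-62 105 35.993710339978335
32 113 30.866184089855196
[0.28 0.04 0.13] [-0.09 -3.77  0.03]
```

Request:
send_rows(
  deltas=[
    [[0.15, 0, 0.1], [0, -2, 0]],
    [[0.28, 0, 0.15], [0, -4, 0]],
    [[0.28, 0, 0.3], [0, -4.5, 0]],
    [[0.28, 0, 0.5], [0, -5, 0]],
    [[0.28, 0, 0.7], [0, -5, 0]],
    [[0.28, 0, 0.9], [0, -5, 0]],
    [[0.28, 0, 1.0], [0, -5, 0]],
    [[0.28, 0, 1.0], [0, -5, 0]],
  ],
)

```text
t: 15.75
position: [0.5733, 0.1089, 0.1428]
ee_rot: [-0.016, 0.952, -0.059, -0.301]
force: [7.0, -4.1, 29.9]
grip_width: 0.0502
```

```bash
cat > chk.py <<'E'
from h import *
railcoords()
s=robot.state();print(s['t'],'F',np.round(frame().T@s['force'],1),'M',np.round(frame().T@s['ft_torque'],2),s['grip_width'])
Rm,o=modnow(); F=frame(); O=F.T@o-RAIL; print('org',np.round(O*1e3,1))
n='scene'; ds=[robot.capture(n)[1] for _ in range(3)]; W=cloud(n,np.median(ds,0)).reshape(-1,3); W=W[np.isfinite(W).all(1)]
K=(W@F-RAIL)*1000; yc=O[1]*1e3
for a,b in((-62,-32),(32,62)):
    k=(K[:,0]>a)&(K[:,0]<b)&(abs(K[:,2]-33)<7)&(abs(K[:,1]-yc)<23); print(a,k.sum(),'z',np.round(np.median(K[k,2]),2),'slope',np.degrees(np.polyfit(K[k,0],K[k,2],1)[0]))
E
python3 chk.py; python3 -c "
from h import *
for a in((0,.032,.009,-.0035),): delta2(*toe_at(*a))"
```

```text
toe x 32.2 gap 9.6 z -2.7 tilt,roll,yaw [-1.77 -0.17  0.01]
15.75 F [11.   3.2 28.8] M [ 0.93 -0.84 -0.09] 0.0502260719295933
org [  0.5 -34.6 -14.7]
-62 85 z 32.33 slope -2.0224478414728844
32 129 z 33.56 slope -0.14421851816505826
[-0.12  0.05 -0.03] [-0.17  1.77  0.02]
```

Request:
send_rows(
  deltas=[
    [[0, 0, 0], [0, 0.5, 0]],
    [[0, 0, 0], [0, 1, 0]],
    [[0, 0, -0.05], [0, 1.2, 0]],
    [[0, 0, -0.05], [0, 1.2, 0]],
    [[0, 0, -0.05], [0, 1.2, 0]],
  ],
)

```text
t: 16.4
position: [0.5726, 0.109, 0.143]
ee_rot: [-0.016, 0.954, -0.059, -0.293]
force: [-0.8, 0.3, 0.3]
grip_width: 0.0503
```

```bash
python3 chk.py; python3 -c "
from h import *
p,d=robot.capture('scene'); cv2.imwrite('pics/h3.png',cv2.resize(p[115:205,300:420],(800,600),interpolation=cv2.INTER_CUBIC))"
```

```text
toe x 32.1 gap 9.5 z -3.6 tilt,roll,yaw [-0.73 -0.14  0.02]
16.4 F [ 0.9 -0.2 -0.3] M [ 0.07  0.3  -0.08] 0.05028800074626653
org [  0.2 -34.6 -15. ]
-62 90 z 32.95 slope -0.0361996947092975
32 125 z 32.38 slope -0.16926085322010184
```

View pics/h3.png

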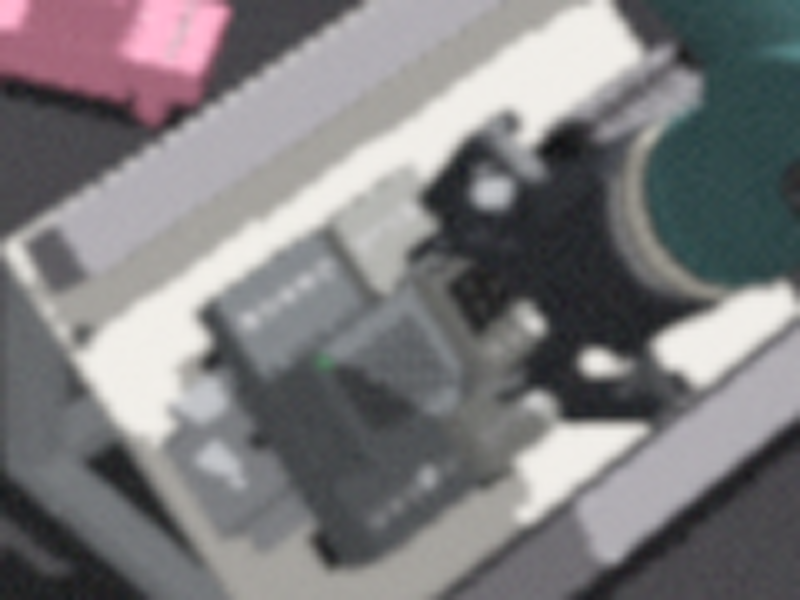

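Request:
send_rows(
  deltas=[
    [[0, 0.15, 0], [0, 0, 0]],
    [[0, 0.3, 0], [0, 0, 0]],
    [[0, 0.45, 0], [0, 0, 0]],
    [[0, 0.6, 0], [0, 0, 0]],
    [[0, 0.75, 0], [0, 0, 0]],
    [[0, 0.85, 0], [0, 0, 0]],
    [[0, 0.9, 0], [0, 0, 0]],
    [[0, 0.9, 0], [0, 0, 0]],
  ],
)

```text
t: 17.4
position: [0.5716, 0.1011, 0.143]
ee_rot: [-0.017, 0.954, -0.059, -0.293]
force: [-0.2, 4.4, -1.3]
grip_width: 0.0504
```

```bash
python3 chk.py
```

```text
toe x 32.1 gap 1.7 z -3.6 tilt,roll,yaw [-0.72 -0.24  0.04]
17.4 F [-0.2 -4.3 -1.5] M [-0.99  0.4  -0.37] 0.05036911880729429
org [  0.2 -26.8 -15. ]
-62 90 z 32.2 slope -1.2300293514968303
32 125 z 32.42 slope 0.11564863343535053
```

Request:
send_rows(
  deltas=[
    [[0, 0.2, 0], [0, 0, 0]],
    [[0, 0.3, 0], [0, 0, 0]],
    [[0, 0.3, 0], [0, 0, 0]],
    [[0, 0.3, 0], [0, 0, 0]],
  ],
)

```text
t: 17.95
position: [0.5716, 0.1011, 0.1431]
ee_rot: [-0.019, 0.954, -0.059, -0.292]
force: [-0.2, 7.6, -2.4]
grip_width: 0.0501
```

```bash
python3 chk.py
```

```text
toe x 32.1 gap 1.8 z -3.4 tilt,roll,yaw [-0.67 -0.47  0.13]
17.95 F [-0.5 -7.5 -2.6] M [-1.71  0.42 -0.48] 0.05010670435924158
org [  0.3 -27.  -14.8]
-62 87 z 32.62 slope -0.5882059539386637
32 124 z 32.4 slope 1.367436383355372
```

Request:
send_rows(
  deltas=[
    [[0, 0.3, 0], [0, 0, 0]],
    [[0, 0.5, 0], [0.2, 0, 0]],
    [[0, 0.6, 0], [0.4, 0, -0.1]],
    [[0, 0.6, 0], [0.4, 0, -0.1]],
    [[0, 0.6, 0], [0.4, 0, -0.1]],
  ],
)

```text
t: 18.6
position: [0.5717, 0.1014, 0.1433]
ee_rot: [-0.027, 0.955, -0.058, -0.291]
force: [2.1, 12.2, -3.1]
grip_width: 0.0502
```

```bash
python3 chk.py
```

```text
toe x 32.2 gap 2.6 z -3.2 tilt,roll,yaw [-0.57 -1.33  0.48]
18.6 F [ -2.3 -12.4  -2.2] M [-2.39  0.56 -0.5 ] 0.05023929513547496
org [  0.3 -28.1 -14.5]
-62 82 z 32.92 slope 1.4731476961812724
32 117 z 33.01 slope 0.00952505937882944
```

Request:
send_rows(
  deltas=[
    [[0, -0.1, 0], [-0.5, 0, 0]],
    [[0, -0.1, 0], [-1, 0, -0.2]],
    [[0, -0.1, 0], [-1.3, 0, -0.4]],
    [[0, -0.1, 0], [-1.3, 0, -0.4]],
    [[0, -0.1, 0], [-1.3, 0, -0.4]],
  ],
)

```text
t: 19.25
position: [0.5715, 0.1021, 0.1431]
ee_rot: [-0.017, 0.955, -0.052, -0.292]
force: [-1.9, 3.1, -2.3]
grip_width: 0.0503
```

```bash
python3 chk.py;  python3 - <<'E'
from h import *
F=frame()
p,d=robot.capture('scene'); cv2.imwrite('pics/h4.png',cv2.resize(p[130:190,325:405],(800,600),interpolation=cv2.INTER_CUBIC))
c,M,o=cam('scene')
def pix(r):
    w=F@(RAIL+np.array(r)/1e3); q=M.T@(w-o); return np.round([(q[0]/q[2]*c['fx']+c['cx']-325)*10,(q[1]/q[2]*c['fy']+c['cy']-130)*10])
for r in((-60,0,32),(-30,0,32),(-26,0,70),(26,0,70),(-60,-2,32),(-26,-2,70)): print(r,pix(r))
E
```

```text
toe x 32.4 gap 2.1 z -3.7 tilt,roll,yaw [-0.6  -0.02  0.82]
19.25 F [ 0.5 -2.8 -3.2] M [-0.69  0.4  -0.19] 0.050254144313570726
org [  0.5 -27.5 -15.1]
-62 92 z 32.73 slope 0.8287711527975491
32 126 z 32.32 slope -0.27598195561345046
(-60, 0, 32) [461. 559.]
(-30, 0, 32) [403. 470.]
(-26, 0, 70) [465. 431.]
(26, 0, 70) [361. 272.]
(-60, -2, 32) [466. 555.]
(-26, -2, 70) [470. 427.]
```

View pics/h4.png

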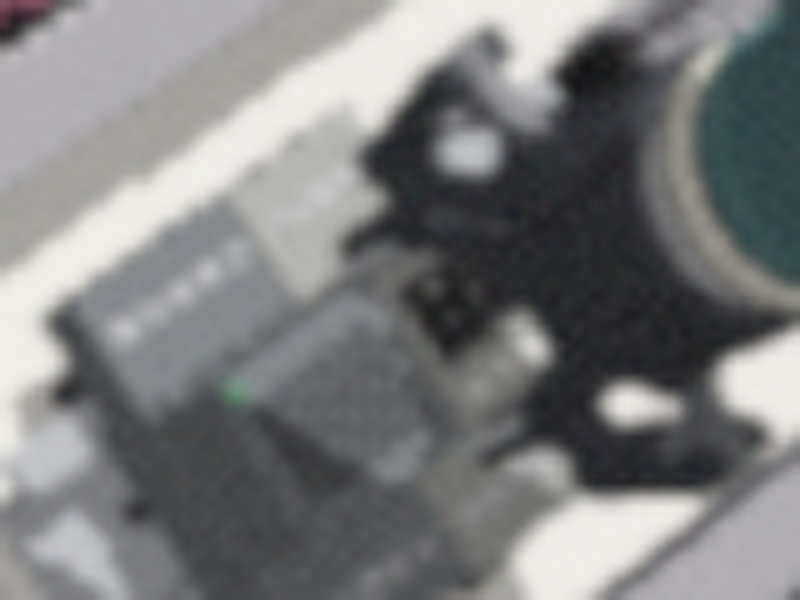

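The module sits flush beside the power supply, with no panel or rail showing between the shoulders at about (245,215). I release and retract.

Request:
send_rows(
  deltas=[
    [[0, 0, 0], [0, 0, 0]],
    [[0, 0, 0], [0, 0, 0]],
    [[0, 0, 0], [0, 0, 0]],
    [[0, 0, 0], [0, 0, 0]],
    [[0, 0, 0], [0, 0, 0]],
    [[0, 0, 0], [0, 0, 0]],
  ],
  claw=1,
)

```text
t: 20.05
position: [0.5716, 0.102, 0.1432]
ee_rot: [-0.017, 0.955, -0.052, -0.291]
force: [-0.6, 0.3, 0.3]
grip_width: 0.0854
```

Request:
send_rows(
  deltas=[
    [[0, 0, -1], [0, 0, 0]],
    [[0, 0, -3], [0, 0, 0]],
    [[0, 0, -6], [0, 0, 0]],
    [[0, 0, -10], [0, 0, 0]],
    [[0, 0, -14], [0, 0, 0]],
    [[0, 0, -17], [0, 0, 0]],
    [[0, 0, -17], [0, 0, 0]],
  ],
)

```text
t: 20.75
position: [0.67, 0.0916, 0.2885]
ee_rot: [-0.018, 0.956, -0.052, -0.287]
force: [-1.0, -0.8, 0.0]
grip_width: 0.0851
```

Run:
```python
from h import *
s=robot.state(); print(s['t'],s['position'],s['force'],s['grip_width'])
F=frame()
for n,dz in(('scene',0.2),('top',1.4)):
    cs=[robot.capture(n) for _ in range(3)]; p=cs[0][0]; W=cloud(n,np.median([c[1] for c in cs],0)); K=(W@F-RAIL)*1000
    K[...,2]-=dz; q=K.reshape(-1,3); q=q[np.isfinite(q).all(1)]
    for a,b in((-62,-32),(32,62)):
        k=(q[:,0]>a)&(q[:,0]<b)&(abs(q[:,2]-33)<8)&(q[:,1]<-3)&(q[:,1]>-50); print(n,a,k.sum(),'z',np.round(np.median(q[k,2]),2))
    k=(abs(q[:,2]-70)<5)&(abs(q[:,0])<30)&(q[:,1]>-75)&(q[:,1]<70); print('fronts Y',np.histogram(q[k,1],bins=np.arange(-75,70,5))[0],np.percentile(q[k,1],[1,99]),'z',np.median(q[k&(q[:,1]<-4),2]),'x',np.percentile(q[k&(q[:,1]<-4),0],[2,98]))
    m=(abs(K[...,0])<100)&(abs(K[...,1]+40)<110)&(K[...,2]>-60)
    v,u=np.where(m); y0,y1,x0,x1=v.min(),v.max(),u.min(),u.max(); print(x0,x1,y0,y1)
    cv2.imwrite(f'pics/f_{n}.png',cv2.resize(p[y0:y1,x0:x1],(400,450),interpolation=cv2.INTER_CUBIC))
cv2.imwrite('pics/f.png',np.hstack([cv2.imread('pics/f_scene.png'),cv2.imread('pics/f_top.png')]))
```

```text
20.75 [0.67002763 0.09156892 0.28852746] [-0.99738907 -0.83277277  0.0039538 ] 0.08508415921879542
scene -62 149 z 32.2
scene 32 153 z 31.96
fronts Y [ 0  0  0  0  9 23 29 29 26 32 31 26 29 33 35 22 34 33 24 32 30 30 32 31
 30 34 37  7] [-50.26014603  59.99422038] z 70.38392559905552 x [-25.41156548  23.8200526 ]
314 521 61 213
top -62 1 z 32.48
top 32 101 z 31.14
fronts Y [ 0  0  0  0 11 18 19 17 19 16 18 18 18 20 11 14  3  1  0  0  0  0  0  0
  0  0  0  0] [-51.74833573   6.42661038] z 69.38766720879819 x [-22.93903259  28.30966673]
220 283 20 209
```

View pics/f.png

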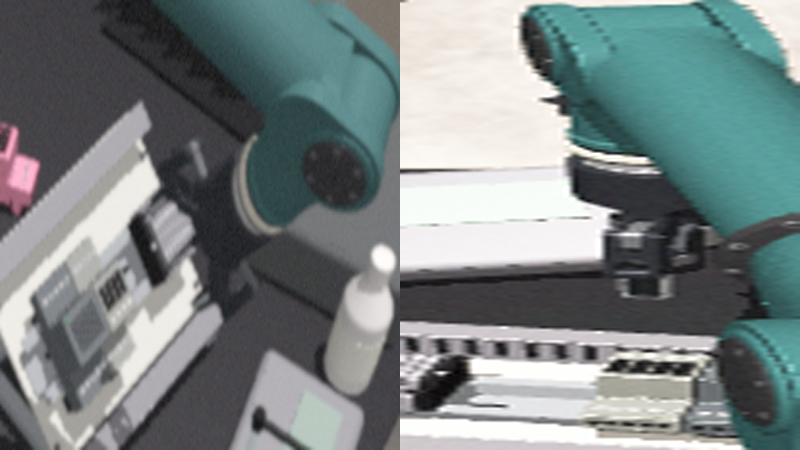

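The final view shows the module flat on the rail at left crop (110,285), flush beside the power supply at (80,330), with the gripper clear of it.

```bash
python3 -c "
from h import *
print(robot.job_done()); print(robot.state()['t'])"
```

```text
the job is handed in; nothing more can be done
None
the job is handed in; nothing more can be done
```

The spare relay module is on the rail, standing against the power supply, and released; I handed the job in at about 21 s. I hooked its lip over the upper edge with the foot swung out 25°, tilted it down, pressed the foot home and slid it along until it stopped.

**Last checks, after release:**
- **Seating:** both shoulders measure 32.2 and 32.0 mm above the rail face in the scene camera, where 32 is expected. The top camera gave 31.1 mm at the lip end and had almost no reading at the foot end.
- **Position:** the two fronts together span 110.3 mm, against 60 + 50 mm, so the gap to the power supply is about 0 to 0.5 mm.
- **Robot:** the gripper is clear and the tool force is near zero.

**Doubts and things that disagreed:**
- **Foot clip:** I did not see it directly. After the first press, a test pull raised the foot about 3 mm, so it was either not latched or came out. I pressed again with about 29 N. Afterwards it lay flat with no force on it, and it stayed flat after release, but I did not repeat the pull.
- **First touch on the rail:** the module's leg met the rail sooner than I expected, at about 28 N. That turned the module about 1.4° in the grip, which I measured and corrected for.
- **Contact with the power supply:** contact came with about 2 mm of gap still predicted by my estimate, and I pushed up to 12 N against the supply, far below the 80 N it holds.
- **Other items:** I did not measure the other things on the bench again; the tool met no unexpected force apart from that first touch.

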